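# Put the test tile away and lid the sample box

## Task

Stand the glazed test tile upright in the larger of the two open wooden boxes, then close that box with the wooden lid that fits it, seated fully home on the rim. Leave the smaller lid where it lies.

Things in the scene. Friction and masses are not known exactly. Their poses are not given: they have to be found in the camera images.
- tile_upright (a point): Loose test tile, a glazed ceramic L standing on the table, 55 g. Its upright plate is 46 mm wide (its y), 7 mm thick (x) and 62 mm tall; a foot 6 mm thick runs 37 mm from the plate towards +x. This point is the plate's centre, 31 mm above the tile's underside; z is up. Best grasped from above across the 46 mm width.
- sample_box: The larger open-topped wooden box, fixed to the table: 122 mm (x) by 172 mm (y) outside, 88 mm tall, walls and floor 8 mm thick, so 106 x 156 mm inside and 80 mm deep. Origin: centre of its underside, on the table; z is up.
- box_mouth (a point): Centre of the larger box's mouth, level with its rim, 88 mm above the table. Axes as the box.
- large_lid_handle (a point): Loose lid of the larger box, 0.15-0.31 kg: wooden plate 134 (x) x 184 (y) x 8 mm; under it a locating block 80 x 130 x 8 mm that enters the mouth with 13 mm spare on each side; on top a bar handle 24 (x) x 70 (y) x 34 mm tall, whose centre this is: 33 mm above the block's underside, on which the lid lies. Seated (either way round), plate on rim, this point is 25 mm above the rim.
- small_lid_handle (a point): The smaller lid, of the same make and wood, loose on the table: plate 96 mm (x) by 124 mm (y), block 60 x 88 mm, the same 24 x 70 x 34 mm handle, whose centre this is. It belongs to the smaller box (86 x 114 mm, farther back); leave it alone. The two lids may change places.
Not all that is in view belongs to the job. Leave any pink or red look-alike of the part that bears tile_upright alone. Leave any yellow look-alike of the part that bears large_lid_handle alone.

How it is judged:
On the way, in this order (a step that is already met when the one before it is completed fails the run):
1. the test tile stands upright on the floor of the larger box, let go (x of tile_upright in the frame of sample_box between -0.06 and 0.06 m and y of tile_upright in the frame of sample_box between -0.085 and 0.085 m and z of tile_upright in the frame of sample_box between 0.033 and 0.045 m and angle between tile_upright's own z axis and vertical below 0.17 rad and contact force between the fingers and tile below 0.2 N), for 0.2 s.
2. the large lid is seated on the larger box (horizontal distance between large_lid_handle and box_mouth below 0.02 m and z of large_lid_handle in the frame of sample_box between 0.108 and 0.118 m and angle between large_lid_handle's own z axis and vertical below 0.07 rad and angle between the y axis of large_lid_handle and the y axis of sample_box, either way round below 0.21 rad), for 0.2 s.
At the end, for the whole second after the job is handed in: The tile stands upright (within 10 degrees) on the floor inside the larger box; the large lid is seated on that box: its locating block in the mouth and plate down on the rim (height within 5 mm), centred within 20 mm, in line with the box within 12 degrees and level within 4 degrees; both at rest (all of step 2 and x of tile_upright in the frame of sample_box between -0.06 and 0.06 m and y of tile_upright in the frame of sample_box between -0.085 and 0.085 m and z of tile_upright in the frame of sample_box between 0.033 and 0.045 m and angle between tile_upright's own z axis and vertical below 0.17 rad and linear speed of each of large_lid, tile below 0.02 m/s); the robot touches nothing.
It fails at once if the smaller lid is moved by more than 30 mm (distance of small_lid_handle from where it was at the start of the episode above 0.03 m).
It also fails if it takes over 45 s, if anything falls off the work surface, if the arm or the gripper's body presses on something with over 40 N, if the wrist force passes 120 N, or if a joint passes its speed limit or range.

## Robot

A 6-joint arm with a two-finger parallel gripper is mounted at the origin on a cart in front of the work surface, level with it; the furniture and walls round the work are solid. World frame = base frame: x ahead of the robot, y to its left, z up, the work surface at z = 0. Lengths are in m, angles in rad, forces in N, time in s.
With the tool pointing down it reaches from about 0.35 to 0.975 m from the base axis. Payload 4.9 kg.
Tool frame: the origin (TCP) lies midway between the tips of the shut fingers; the grasp point (between the pads) lies ctrl.grip_point_offset behind it (ctrl.grip_point_offset is the distance from the TCP to the grasp point, in m); x points along the fingers, y is the direction in which the jaws open and shut, and the axes are right-handed (so a half turn about x gives the same grasp; the last joint's range is limited). The gripper opens to 85 mm and grips with 20 to 120 N. Pads are 22 mm wide; open, the fingers measure 114 mm over their backs; the gripper's body (76 mm by 85 mm) begins 54 mm behind the grasp point. The pads swing forward as they close: fully open they stand 13 mm farther back than shut.
Start: joints at [1.081, 0.053, 1.613, -0, 1.476, -0.119], TCP at [0.226, 0.583, 0.231] pointing down, gripper open.
Joint ranges: [-3.01, 3.01], [-1.01, 2.22], [0.06, 2.58], [-1.02, 4.17], [0.09, 2.62], [-3.14, 3.14]. Speed limits (rad/s): [2.57, 2.57, 3.14, 3.14, 3.14, 3.14].

## Interface

Orientations are given as a rotation vector (axis times angle).
In Python, from station import ctrl gives the robot as it stands. The module is installed in compiled form; this text tells all that it offers.
- The arm moves only by the tool drive_tool, never from a script. Its argument "commands" is text: rows parted by semicolons, each of 5 numbers parted by spaces: the closure, from -1 (fully open) to 1 (shut), so that 0 is half open, then the shift along the tool's x, y, z in units of 40 mm (1.0 is 40 mm), then the turn about the tool's x in units of 5 degrees (1.0 is 5 degrees). A call has 1 to 8 rows; each row is the pose to reach, as a shift and turn from the pose commanded when the call began, along the tool's axes at that moment; what a row does not reach only later rows make up. A row lasts 1/12 s, in which the tool goes at most 41.7 mm and 7.16 degrees, less where a joint would pass 70% of its speed; a pose out of reach is approached as far as the arm can. A call with a gripper value outside its range is refused whole. The fingers move at their own pace and stop on an object; "newtons" is the grip in N (left out, the last holds). Time passes only in rows, so rows that repeat a pose let the fingers close. It gives the time, the measured TCP pose, the force and the opening at its end, in the units of the state.
- ctrl.get_obs(): the state, without advancing time (a new reading comes with each control period).
- ctrl.get_image(name): name is "scene" or "side" or "wrist"; returns (picture, depth): 384x512x3 uint8, blue, green, red; 384x512 float32, m along the optical axis (not along the pixel's ray), 0 where there is no reading.
- ctrl.camera_info(name): a dict with "K" (3x3 intrinsics, pixels), "T" (4x4, takes a point from camera to world coordinates). Camera axes: x right, y down, z forward; pixel columns grow to the right and rows downward; lengths in m; the calibration is good to about 2 mm. A picture is of the moment at which its call begins: read the wrist's pose just before it. camera_info takes no time and is no camera call; for the wrist camera it gives the pose at the moment of the call.
- ctrl.finish_job(): hands the job in, once; it reports no verdict.
The state is a dict: "t": time; "q": joint angles; "dq": joint speeds; "effort": joint torques, N m; "tool_pos": TCP position; "tool_rot": TCP orientation; "contact_force": force on the tool from outside, world axes, zero at the start; "wrist_torque": the same for the moment, N m; "opening": finger opening in m.
Only numpy, scipy, OpenCV 4.12 (cv2) and the standard library are available. Lean on these libraries where they do the work, as an engineer would, in place of code of your own. Each camera call takes 0.05 s, during which the arm holds its last target.

## Working session

There is one attempt and no reset: what is moved stays moved. The work goes in short steps, Python scripts to look and compute and a tool call to move; the robot and the scene stay as the last step left them, time stands still between calls to the robot, and variables do not carry over. Pictures are saved under pics/ and viewed, and the job is handed in when it is done.

Besides the shell and the picture viewer there is one more tool, called by a JSON object that holds its "fn" and its "kwargs". drive_tool: Moves the arm, as the interface text tells. Its arguments: {"type":"object","properties":{"commands":{"type":"string"},"newtons":{"type":"number"}},"required":["commands"]}

```bash
mkdir -p pics; cat > h.py <<'E'
import numpy as np, cv2
from scipy.spatial.transform import Rotation as R
from station import ctrl
def grab(name,tag):
    o=ctrl.get_obs(); ci=ctrl.camera_info(name); im,d=ctrl.get_image(name)
    cv2.imwrite(f'pics/{tag}.png',im); np.savez(f'pics/{tag}.npz',im=im,d=d,K=ci['K'],T=ci['T'])
    return im,d
def world(tag):
    z=np.load(f'pics/{tag}.npz'); d=z['d'];K=z['K'];T=z['T']
    v,u=np.mgrid[:d.shape[0],:d.shape[1]]
    P=np.stack([(u-K[0,2])/K[0,0]*d,(v-K[1,2])/K[1,1]*d,d],-1)
    W=P@T[:3,:3].T+T[:3,3]; W[d<=0]=np.nan
    return z['im'],W
E
python3 - <<'E'
from h import *
grab('scene','s0'); grab('side','d0')
o=ctrl.get_obs(); print({k:np.round(v,3) for k,v in o.items()}, ctrl.grip_point_offset)
print(R.from_rotvec(o['tool_rot']).as_matrix().round(3))
a=cv2.imread('pics/s0.png'); b=cv2.imread('pics/d0.png')
for n in('scene','side'):print(np.round(ctrl.camera_info(n)['T'],2).tolist())
E
```

```text
{'t': np.float64(0.1), 'q': array([ 1.081,  0.053,  1.614,  0.   ,  1.476, -0.119]), 'dq': array([-0.   , -0.001, -0.002,  0.003,  0.002, -0.001]), 'effort': array([-1.0000e-03, -3.9491e+01, -3.7136e+01, -0.0000e+00,  4.0000e-03,
       -0.0000e+00]), 'tool_pos': array([0.226, 0.582, 0.23 ]), 'tool_rot': array([ 0.29 ,  1.552, -0.292]), 'contact_force': array([ 0.272, -0.469, -0.184]), 'wrist_torque': array([ 0.013, -0.009,  0.004]), 'opening': np.float64(0.085)} 0.0187
[[-0.001  0.362  0.932]
 [-0.002  0.932 -0.362]
 [-1.    -0.002 -0.   ]]
[[0.7, -0.42, 0.57, -0.17], [-0.71, -0.43, 0.55, -0.64], [0.01, -0.8, -0.61, 0.84], [0.0, 0.0, 0.0, 1.0]]
[[0.82, -0.18, 0.54, -0.23], [-0.57, -0.31, 0.76, -1.0], [0.03, -0.93, -0.35, 0.57], [0.0, 0.0, 0.0, 1.0]]
```

View pics/s0.png

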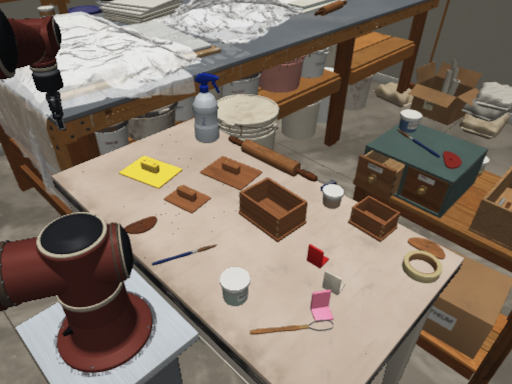

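View pics/d0.png

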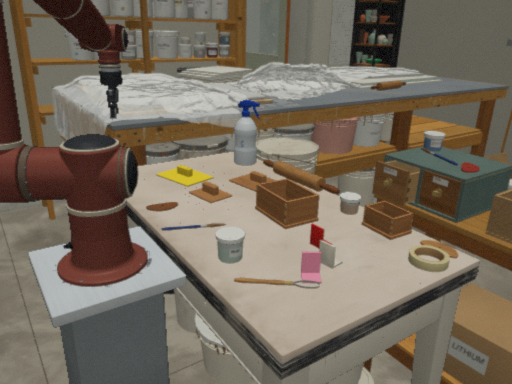

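The scene image shows the white tile at (334,283), with the red one at (318,256) and the pink one at (321,305). The large box is at (273,208), the large lid at (231,172) and the small lid at (187,197). The yellow lid is at (151,172). Next I measure positions.

```bash
python3 - <<'E'
from h import *
im,W=world('s0')
def show(n,u0,v0,u1,v1,f):
    c=cv2.resize(im[v0:v1,u0:u1],None,fx=f,fy=f,interpolation=cv2.INTER_CUBIC)
    cv2.imwrite(f'pics/{n}.png',c)
show('c_tile',290,235,370,325,7); show('c_box',160,150,310,240,5)
for u,v in [(151,172),(150,163),(231,172),(231,165),(187,197),(186,189),(273,208),(318,256),(334,283),(321,305)]:print(u,v,W[v,u].round(3))
# segment by height
for n,(u0,v0,u1,v1),(z0,z1) in [('lidL handle',(200,155,263,188),(.035,.06)),('lidL plate',(200,155,263,188),(.005,.022)),('small handle',(163,183,212,212),(.035,.06)),('small plate',(163,183,212,212),(.005,.022)),('box rim',(236,178,310,238),(.082,.095)),('tile',(322,268,350,296),(.05,.075)),('tileall',(322,268,350,296),(.004,.075))]:
    p=W[v0:v1,u0:u1].reshape(-1,3); m=(p[:,2]>z0)&(p[:,2]<z1); q=p[m]
    r=cv2.minAreaRect((q[:,:2]*1000).astype(np.float32)); print(n,len(q),np.round(q.mean(0),3),r, np.percentile(q[:,2],[5,50,95]).round(3))
E
```

```text
151 172 [0.434 0.456 0.017]
150 163 [0.437 0.458 0.054]
231 172 [0.638 0.258 0.016]
231 165 [0.638 0.257 0.047]
187 197 [0.428 0.24  0.027]
186 189 [0.434 0.249 0.052]
273 208 [0.6   0.019 0.012]
318 256 [ 0.511 -0.228  0.039]
334 283 [ 0.47  -0.312  0.033]
321 305 [ 0.407 -0.321  0.012]
lidL handle 123 [0.643 0.259 0.046] ((699.78271484375, 266.49359130859375), (146.21209716796875, 72.84959411621094), 5.229767799377441) [0.036 0.047 0.052]
lidL plate 971 [0.639 0.254 0.016] ((660.811279296875, 265.7303161621094), (235.1068115234375, 187.61138916015625), 10.293609619140625) [0.012 0.016 0.019]
small handle 147 [0.433 0.246 0.046] ((435.09930419921875, 248.5052490234375), (23.687088012695312, 70.73828125), 10.469876289367676) [0.037 0.048 0.052]
small plate 534 [0.428 0.24  0.016] ((429.378662109375, 264.0594787597656), (141.37353515625, 176.22947692871094), 38.88882827758789) [0.011 0.016 0.019]
box rim 475 [ 0.567 -0.009  0.087] ((571.7328491210938, -3.5924072265625), (176.8713836669922, 126.4468765258789), 87.21788024902344) [0.083 0.087 0.09 ]
tile 134 [ 0.448 -0.313  0.058] ((445.80169677734375, -319.22247314453125), (72.81719207763672, 42.55002212524414), 30.528417587280273) [0.051 0.059 0.063]
tileall 382 [ 0.462 -0.31   0.037] ((463.9160461425781, -306.09619140625), (121.59241485595703, 46.30733108520508), 4.436792373657227) [0.006 0.039 0.063]
```

View pics/c_tile.png

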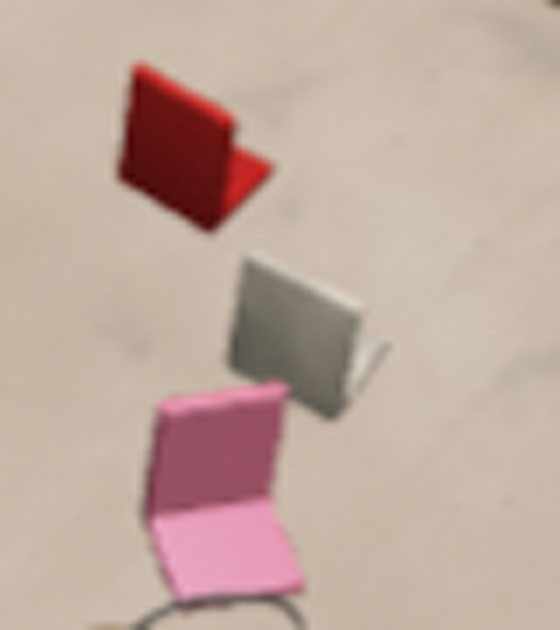

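View pics/c_box.png

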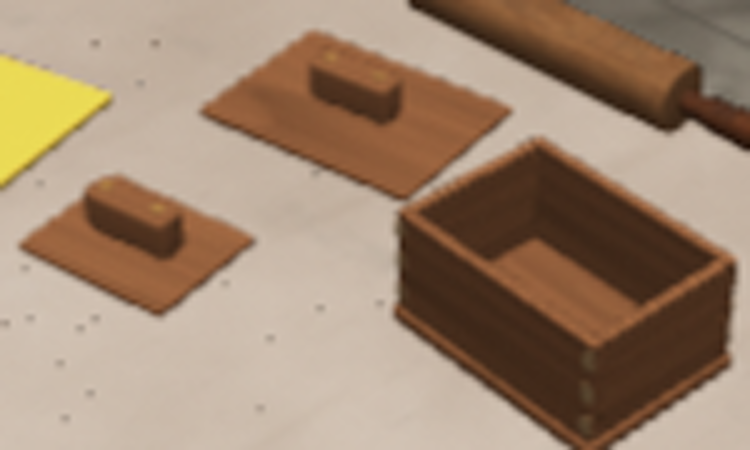

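```bash
python3 - <<'E'
from h import *
def pca(q):
    c=q[:,:2].mean(0); w,v=np.linalg.eigh(np.cov((q[:,:2]-c).T)); return np.degrees(np.arctan2(v[1,1],v[0,1]))%180
for tag in('s0','d0'):
    im,W=world(tag)
    P=W.reshape(-1,3); P=P[~np.isnan(P[:,0])]
    for n,c,r,(z0,z1) in [('lidL handle top',(.643,.259),.05,(.046,.056)),('lidL handle',(.643,.259),.06,(.022,.056)),('lidL plate',(.64,.257),.125,(.011,.021)),('small plate',(.43,.245),.09,(.011,.021)),('rim',(.572,-.004),.115,(.083,.093)),('tile top',(.45,-.313),.04,(.059,.068)),('tile plate',(.45,-.313),.05,(.015,.068)),('tile all',(.46,-.31),.05,(.004,.068))]:
        m=(np.hypot(P[:,0]-c[0],P[:,1]-c[1])<r)&(P[:,2]>z0)&(P[:,2]<z1); q=P[m]
        if len(q)<4: print(tag,n,len(q)); continue
        (cx,cy),(w,h),a=cv2.minAreaRect((q[:,:2]*1000).astype(np.float32)); print(tag,n,len(q),q.mean(0).round(3),'rect',np.round([cx,cy,w,h,a],1),'pca',pca(q).round(1),q[:,2].max().round(3))
E
python3 - <<'E'
import sys; sys.path.insert(0,'.')
import os; os.chdir('.')
from h import *
im,W=world('d0')
cv2.imwrite('pics/c_tile2.png',cv2.resize(im[215:290,280:370],None,fx=7,fy=7,interpolation=cv2.INTER_CUBIC))
E
```

```text
s0 lidL handle top 72 [0.642 0.261 0.049] rect [644.  260.8  25.6  70.8   8.9] pca 99.0 0.053
s0 lidL handle 176 [0.639 0.258 0.04 ] rect [642.8 262.   27.6  72.9  11.4] pca 103.3 0.053
s0 lidL plate 930 [0.636 0.253 0.016] rect [644.5 262.7 140.6 187.6  10.3] pca 105.8 0.021
s0 small plate 509 [0.427 0.239 0.016] rect [435.5 250.9  99.4 124.9  11.4] pca 122.1 0.021
s0 rim 441 [ 0.567 -0.01   0.087] rect [571.7  -3.6 176.9 126.4  87.2] pca 86.6 0.093
s0 tile top 60 [ 0.452 -0.312  0.061] rect [ 448.6 -317.8   67.9   40.8   32.4] pca 24.5 0.065
s0 tile plate 411 [ 0.446 -0.313  0.041] rect [ 436.5 -312.3   72.6   46.2   11.7] pca 18.6 0.065
s0 tile all 418 [ 0.458 -0.312  0.035] rect [ 459.6 -319.    88.9   55.8   33.3] pca 22.6 0.065
d0 lidL handle top 23 [0.64  0.26  0.048] rect [641.2 258.4  19.8  60.5   6.5] pca 96.4 0.05
d0 lidL handle 136 [0.638 0.253 0.037] rect [641.2 259.6  30.4  72.7  14.8] pca 105.7 0.05
d0 lidL plate 245 [0.616 0.282 0.014] rect [637.2 280.7 133.9 147.7  11.8] pca 116.6 0.021
d0 small plate 268 [0.428 0.234 0.014] rect [434.1 249.2  95.2 126.4  10.5] pca 125.6 0.021
d0 rim 225 [ 0.567 -0.014  0.085] rect [569.6  -7.3 175.6 125.6  86.5] pca 87.7 0.088
d0 tile top 26 [ 0.457 -0.314  0.06 ] rect [ 451.3 -321.5   68.9   39.6   36.1] pca 22.9 0.062
d0 tile plate 457 [ 0.444 -0.317  0.039] rect [ 438.1 -312.1   76.3   46.5    8.3] pca 16.1 0.062
d0 tile all 432 [ 0.457 -0.316  0.034] rect [ 459.  -310.1   96.9   46.8   11.5] pca 22.9 0.062
```

View pics/c_tile2.png

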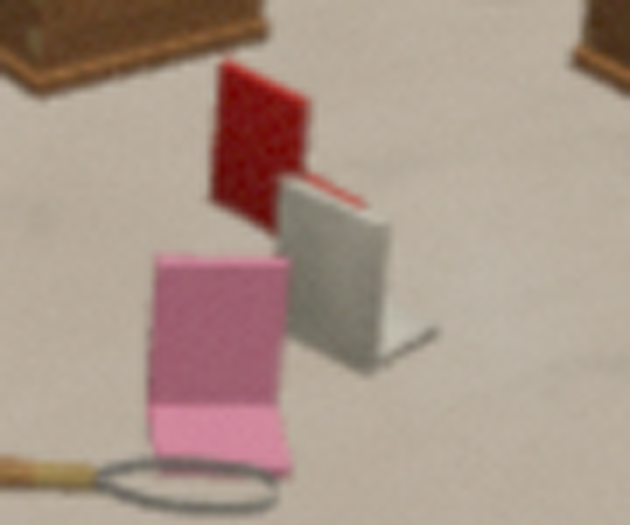

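```bash
python3 - <<'E'
from h import *
def ray(tag,u,v,z):
    f=np.load(f'pics/{tag}.npz'); K,T=f['K'],f['T']
    d=T[:3,:3]@np.linalg.inv(K)@[u,v,1]; return (T[:3,3]+d*(z-T[2,3])/d[2])[:2]
for n,t,pts in [('tile','s0',[(325.3,271.9,.062),(341.4,278.6,.062),(337.6,294.7,0),(322.9,287.1,0)]),('tile','d0',[(320.3,240.4,.062),(335.3,246.4,.062),(332.9,268.3,0)])]:
    q=[ray(t,*p) for p in pts]; print(n,t,np.round(q,4).tolist())
    d=q[0]-q[1]; print(np.hypot(*d),np.degrees(np.arctan2(d[1],d[0])),((q[0]+q[1])/2).round(4))
im,W=world('s0')
hsv=cv2.cvtColor(im,cv2.COLOR_BGR2HSV)
m=np.zeros(im.shape[:2],bool); m[270:298,320:348]=1
z=W[...,2]; m&=(z>.008)&(z<.068)&(hsv[...,1]<60)&(W[...,0]>.42)
q=W[m]; print(len(q))
p=q[(q[:,0]<.48)&(q[:,2]>.012)&(q[:,2]<.055)]
# fit plane
c=np.median(p,0)
for _ in range(5):
    A=np.c_[p[:,1]-c[1],np.ones(len(p))]; s=np.linalg.lstsq(A,p[:,0]-c[0],rcond=None)[0]; r=p[:,0]-c[0]-A@s; p=p[abs(r)<max(2.5*r.std(),.002)]
print('plane x=',c,s,'yaw',np.degrees(np.arctan(-s[0])),p[:,1].min(),p[:,1].max(),len(p))
E
```

```text
tile s0 [[0.4613, -0.2866], [0.4721, -0.3281], [0.4712, -0.3274], [0.4642, -0.2855]]
0.04289457709602403 104.55456048414956 [ 0.4667 -0.3073]
tile d0 [[0.4609, -0.2895], [0.4714, -0.3329], [0.4709, -0.3325]]
0.04461341373748066 103.58143310597842 [ 0.4662 -0.3112]
287
plane x= [ 0.46739074 -0.3080763   0.03463681] [-0.16601233  0.00019955] yaw 9.425841116718791 -0.3289023567994912 -0.2827807079101147 204
```

```bash
cat >> h.py <<'E'
def plan(x=None,y=None,z=None,yaw=None):
    """world TCP target & yaw (deg) of tool y -> units"""
    o=ctrl.get_obs(); p=o['tool_pos']; M=R.from_rotvec(o['tool_rot']).as_matrix()
    t=np.array([a if a is not None else b for a,b in zip((x,y,z),p)]); s=M.T@(t-p)/.04
    y0=np.degrees(np.arctan2(M[1,1],M[0,1])); tu=0 if yaw is None else -(yaw-y0)/5
    print('t',o['t'].round(2),'pos',p.round(4),'yaw',y0.round(2),'tilt',np.degrees(np.arccos(-M[2,0])).round(2),'open',o['opening'].round(4),'F',np.round(o['contact_force'],1),'q6',o['q'][5].round(2),'\nunits',s.round(3),'turn',round(float(tu),3),'rows',np.linalg.norm(t-p)/.0417)
E
python3 -c "
from h import *
plan(.43,.28,.22,101)"
```

```text
Traceback (most recent call last):
  File "h.py", line 19, in plan
    print('t',o['t'].round(2),'pos',p.round(4),'yaw',y0.round(2),'tilt',np.degrees(np.arccos(-M[2,0])).round(2),'open',o['opening'].round(4),'F',np.round(o['contact_force'],1),'q6',o['q'][5].round(2),'\nunits',s.round(3),'turn',round(float(tu),3),'rows',np.linalg.norm(t-p)/.0417)
              ^^^^^^^^^^^^
AttributeError: 'float' object has no attribute 'round'
```

```bash
python3 - <<'E'
s=open('h.py').read()
i=s.index("    print('t'")
s=s[:i]+"""    f=lambda a:np.round(np.asarray(a,float),4)
    print('t',f(o['t']),'pos',f(p),'yaw',f(y0),'tilt',f(np.degrees(np.arccos(-M[2,0]))),'open',f(o['opening']),'F',f(o['contact_force']),'q6',f(o['q'][5]))
    print('units',np.round(s,3),'turn',round(float(tu),3),'rows',round(np.linalg.norm(t-p)/.0417,1))
"""
open('h.py','w').write(s)
E
python3 -c "
from h import *
plan(.43,.28,.22,101)"
```

```text
t 0.1 pos [0.2262 0.582  0.2302] yaw 68.7541 tilt 0.1027 open 0.0853 F [ 0.2719 -0.4692 -0.1837] q6 -0.119
units [ 0.262 -5.191  7.484] turn -6.449 rows 8.7
```

{"fn": "drive_tool", "kwargs": {"commands": "-1 0.25 -5.2 7.5 -6.5;-1 0.25 -5.2 7.5 -6.5;-1 0.25 -5.2 7.5 -6.5;-1 0.25 -5.2 7.5 -6.5;-1 0.25 -5.2 7.5 -6.5;-1 0.25 -5.2 7.5 -6.5;-1 0.25 -5.2 7.5 -6.5;-1 0.25 -5.2 7.5 -6.5"}}

```text
t: 0.77
tool_pos: [0.4091, 0.3108, 0.222]
tool_rot: [-0.155, 1.566, 0.154]
contact_force: [0.4, 0.3, -0.6]
opening: 0.0855
```

```bash
python3 -c "
from h import *
plan(.46,-.29,.20,102)"
```

```text
t 0.7667 pos [0.4091 0.3108 0.222 ] yaw 101.2784 tilt 0.0184 open 0.0855 F [ 0.3761  0.272  -0.6137] q6 -1.2629
units [  0.551 -14.978  -1.689] turn -0.144 rows 14.5
```

{"fn": "drive_tool", "kwargs": {"commands": "-1 0.5 -15 -1.7 0;-1 0.5 -15 -1.7 0;-1 0.5 -15 -1.7 0;-1 0.5 -15 -1.7 0;-1 0.5 -15 -1.7 0;-1 0.5 -15 -1.7 0;-1 0.5 -15 -1.7 0;-1 0.5 -15 -1.7 0"}}

```text
t: 1.43
tool_pos: [0.4359, -0.0212, 0.211]
tool_rot: [-0.154, 1.565, 0.154]
contact_force: [0.7, 0.1, -0.1]
opening: 0.0856
```

```bash
python3 -c "
from h import *
plan(.47,-.308,.16,102)
grab('wrist','w0')"
```

```text
t 1.4333 pos [ 0.4359 -0.0212  0.211 ] yaw 101.2594 tilt 0.0133 open 0.0856 F [ 0.7418  0.1075 -0.1   ] q6 -1.9869
units [ 1.276 -7.198 -0.564] turn -0.148 rows 7.0
```

View pics/w0.png

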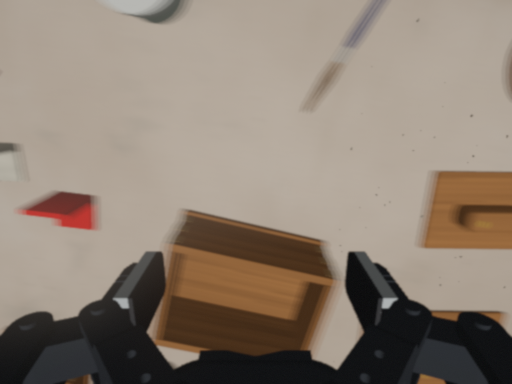

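{"fn": "drive_tool", "kwargs": {"commands": "-1 1.3 -7.2 -0.55 0;-1 1.3 -7.2 -0.55 0;-1 1.3 -7.2 -0.55 0;-1 1.3 -7.2 -0.55 0;-1 1.3 -7.2 -0.55 0;-1 1.3 -7.2 -0.55 0;-1 1.3 -7.2 -0.55 0;-1 1.3 -7.2 -0.55 0"}}

```text
t: 2.15
tool_pos: [0.4702, -0.311, 0.1568]
tool_rot: [-0.15, 1.568, 0.15]
contact_force: [-0.5, 0.8, -0.4]
opening: 0.0853
```

```bash
python3 -c "
from h import *
plan(.47,-.308,.16,102)
grab('wrist','w1')"
```

```text
t 2.15 pos [ 0.4702 -0.311   0.1568] yaw 100.9635 tilt 0.1619 open 0.0853 F [-0.5152  0.7601 -0.3695] q6 -2.4771
units [-0.08   0.074  0.008] turn -0.207 rows 0.1
```

View pics/w1.png

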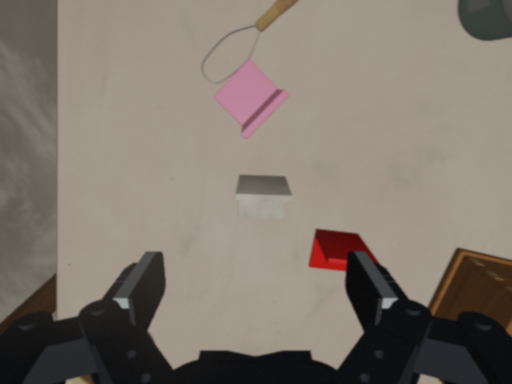

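```bash
python3 -c "
from h import *
im,W=world('w1')
cv2.imwrite('pics/w1c.png',cv2.resize(im[165:230,225:305],None,fx=9,fy=9,interpolation=cv2.INTER_CUBIC))
print(np.load('pics/w1.npz')['T'].round(3))
for u,v in [(250,185),(264,185),(280,185),(264,205),(264,193),(264,215)]: print(u,v,W[v,u].round(4))
"
```

```text
[[-0.19   0.935  0.298  0.394]
 [ 0.982  0.181  0.058 -0.325]
 [ 0.001  0.304 -0.953  0.299]
 [ 0.     0.     0.     1.   ]]
250 185 [ 0.4689 -0.315   0.0381]
264 185 [ 0.467  -0.303   0.0368]
280 185 [ 0.4647 -0.289   0.0353]
264 205 [ 0.4958 -0.2962  0.0062]
264 193 [ 0.4675 -0.3035  0.0586]
264 215 [ 0.5066 -0.294   0.0053]
```

View pics/w1c.png

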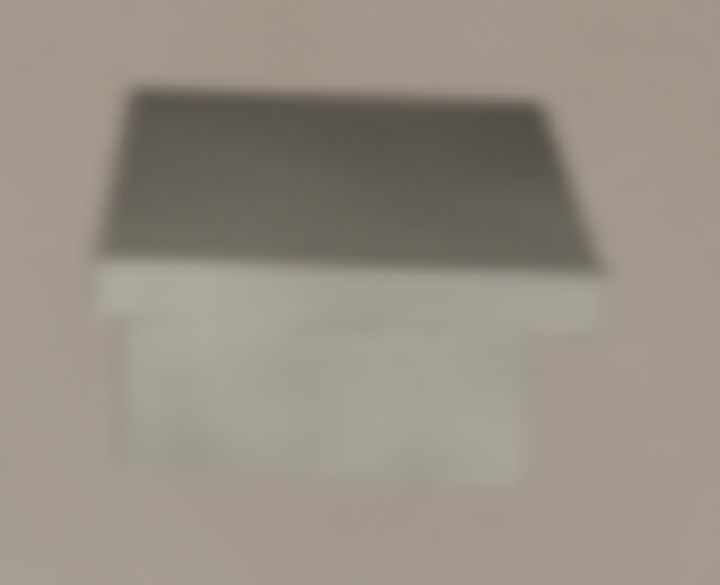

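```bash
cat >> h.py <<'E'
def ray(tag,u,v,z):
    f=np.load(f'pics/{tag}.npz'); K,T=f['K'],f['T']
    d=T[:3,:3]@np.linalg.inv(K)@[u,v,1]; return (T[:3,3]+d*(z-T[2,3])/d[2])[:2]
E
python3 -c "
from h import *
C=np.array([(98,260),(605,272),(603,330),(98,315)])/9+[225,165]
q=np.array([ray('w1',u,v,.062) for u,v in C]); print(q.round(4)); print('c',q.mean(0))
d=q[1]+q[2]-q[0]-q[3]; print(np.hypot(*d)/2,np.degrees(np.arctan2(d[1],d[0])))
c=q.mean(0)
plan(c[0],c[1],.023,np.degrees(np.arctan2(d[1],d[0])))
"
```

```text
[[ 0.4715 -0.3257]
 [ 0.464  -0.2813]
 [ 0.4694 -0.2803]
 [ 0.4766 -0.3248]]
c [ 0.47036033 -0.30300116]
0.045017051929433095 99.3492167114868
t 2.2 pos [ 0.4703 -0.3086  0.1573] yaw 101.0117 tilt 0.1898 open 0.0858 F [-0.0525  0.4893  0.0561] q6 -2.4757
units [3.358 0.128 0.036] turn 0.333 rows 3.2
```

{"fn": "drive_tool", "kwargs": {"commands": "-1 3.35 0.1 0.05 0.35;-1 3.35 0.1 0.05 0.35;-1 3.35 0.1 0.05 0.35;-1 3.35 0.1 0.05 0.35;-1 3.35 0.1 0.05 0.35;0.1 3.35 0.1 0.05 0.35;0.3 3.35 0.1 0.05 0.35;0.5 3.35 0.1 0.05 0.35", "newtons": 25}}

```text
t: 2.87
tool_pos: [0.4745, -0.3033, 0.029]
tool_rot: [-0.134, 1.563, 0.127]
contact_force: [-0.9, -0.4, 1.0]
opening: 0.0516
```

{"fn": "drive_tool", "kwargs": {"commands": "0.5 0 0 0 0;0.5 0 0 0 0;0.5 0 0 0 0"}}

```text
t: 3.12
tool_pos: [0.4743, -0.3033, 0.0288]
tool_rot: [-0.133, 1.563, 0.127]
contact_force: [-0.7, 1.2, 7.6]
opening: 0.0454
```

```bash
python3 -c "
from h import *
plan(.555,-.004,.14,87)
grab('wrist','w2')"
```

```text
t 3.1167 pos [ 0.4743 -0.3033  0.0288] yaw 99.4935 tilt 0.3005 open 0.0454 F [-0.6831  1.2482  7.6295] q6 -2.438
units [-2.794  7.036  3.235] turn 2.499 rows 7.9
```

View pics/w2.png

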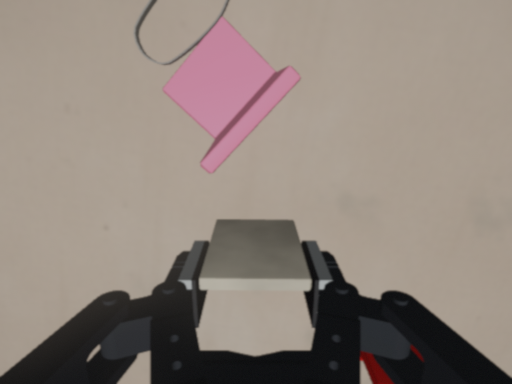

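{"fn": "drive_tool", "kwargs": {"commands": "0.5 -1 0 0 0;0.5 -2 0 0 0;0.5 -3 0 0 0;0.5 -3.4 0 0 0;0.5 -3.4 0 0 0", "newtons": 30}}

```text
t: 3.58
tool_pos: [0.4754, -0.3044, 0.1695]
tool_rot: [-0.137, 1.557, 0.123]
contact_force: [0.5, -1.0, 0.2]
opening: 0.0456
```

```bash
python3 -c "
from h import *
plan(.555,-.006,.16,87)
grab('wrist','w3')"
```

```text
t 3.5833 pos [ 0.4754 -0.3044  0.1695] yaw 99.4984 tilt 0.7688 open 0.0456 F [ 0.527  -1.0362  0.1768] q6 -2.438
units [0.193 7.032 3.192] turn 2.5 rows 7.4
```

View pics/w3.png

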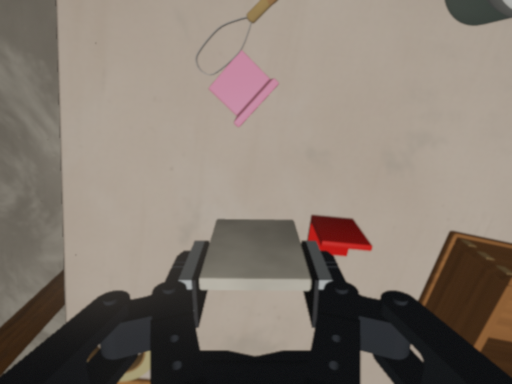

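{"fn": "drive_tool", "kwargs": {"commands": "0.5 0 3.5 1.6 1.25;0.5 0 7 3.2 2.5;0.5 0 7 3.2 2.5;0.5 0 7 3.2 2.5;0.5 0 7 3.2 2.5;0.5 0 7 3.2 2.5;0.5 0 7 3.2 2.5;0.5 0 7 3.2 2.5"}}

```text
t: 4.3
tool_pos: [0.5515, 0.0001, 0.1593]
tool_rot: [0.04, 1.573, -0.036]
contact_force: [-0.6, -0.8, -0.1]
opening: 0.0453
```

{"fn": "drive_tool", "kwargs": {"commands": "0.5 0 0 0 0;0.5 0 0 0 0"}}

```text
t: 4.47
tool_pos: [0.5512, -0.0036, 0.1595]
tool_rot: [0.039, 1.574, -0.04]
contact_force: [-0.9, -0.2, 0.3]
opening: 0.0457
```

```bash
python3 -c "
from h import *
plan(.555,-.006,.045,87)
grab('wrist','w4');grab('scene','s4')
im=cv2.imread('pics/s4.png');cv2.imwrite('pics/s4c.png',cv2.resize(im[120:250,200:340],None,fx=5,fy=5,interpolation=cv2.INTER_CUBIC)[:600])"
```

```text
t 4.4667 pos [ 0.5512 -0.0036  0.1595] yaw 87.1253 tilt 0.1838 open 0.0457 F [-0.9294 -0.2382  0.2889] q6 -1.6619
units [ 2.862 -0.054  0.106] turn 0.025 rows 2.7
```

View pics/w4.png

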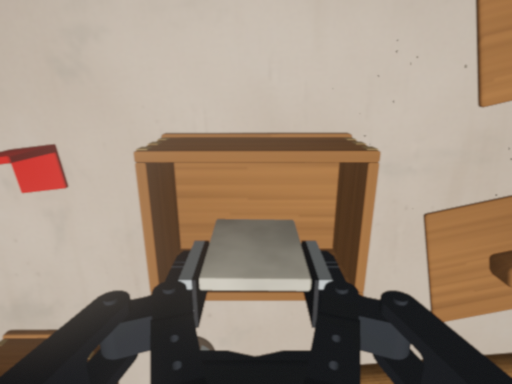

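View pics/s4c.png

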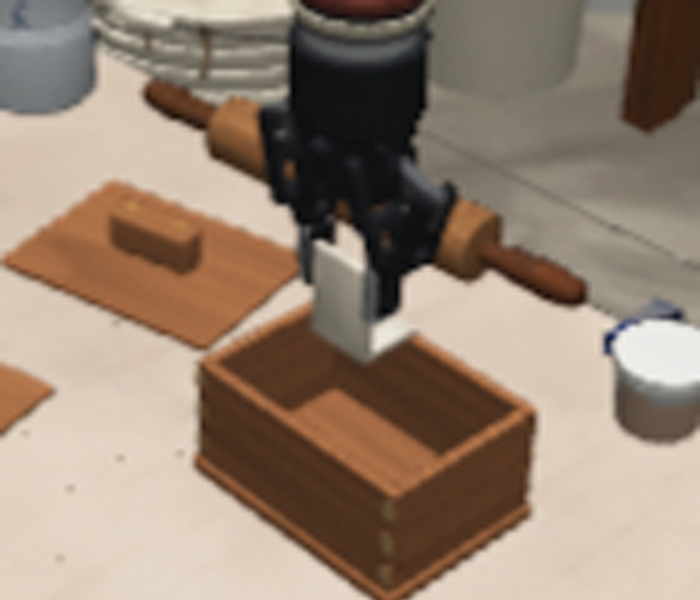

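{"fn": "drive_tool", "kwargs": {"commands": "0.5 0.6 0 0.12 0;0.5 1.2 0 0.12 0;0.5 1.8 0 0.12 0;0.5 2.3 0 0.12 0;0.5 2.7 0 0.12 0;0.5 2.9 0 0.12 0;0.5 2.9 0 0.12 0;0.5 2.9 0 0.12 0"}}

```text
t: 5.23
tool_pos: [0.557, -0.0056, 0.0454]
tool_rot: [0.042, 1.571, -0.042]
contact_force: [0.2, -0.6, -0.1]
opening: 0.0451
```

```bash
python3 -c "
from h import *
plan(z=.037,yaw=87)"
```

```text
t 5.2333 pos [ 0.557  -0.0056  0.0454] yaw 86.9219 tilt 0.0243 open 0.0451 F [ 0.2259 -0.6273 -0.1301] q6 -1.6607
units [0.21 0.   0.  ] turn -0.016 rows 0.2
```

{"fn": "drive_tool", "kwargs": {"commands": "0.5 0.1 0 0 0;0.5 0.2 0 0 0;0.5 0.2 0 0 0;0.5 0.2 0 0 0"}}

```text
t: 5.57
tool_pos: [0.5573, -0.0047, 0.0377]
tool_rot: [0.041, 1.57, -0.041]
contact_force: [-0.2, 0.4, -0.3]
opening: 0.0453
```

{"fn": "drive_tool", "kwargs": {"commands": "0.5 0.03 0 0 0;0.5 0.06 0 0 0;0.5 0.06 0 0 0"}}

```text
t: 5.82
tool_pos: [0.5576, -0.0048, 0.0368]
tool_rot: [0.041, 1.57, -0.041]
contact_force: [-4.7, -0.1, 8.9]
opening: 0.045
```

{"fn": "drive_tool", "kwargs": {"commands": "-0.3 0 0 0 0;-0.6 0 0 0 0;-0.6 0 0 0 0;-0.6 0 0 0 0;-0.6 0 0 0 0"}}

```text
t: 6.23
tool_pos: [0.557, -0.0047, 0.0348]
tool_rot: [0.041, 1.571, -0.041]
contact_force: [-0.3, -0.0, 0.1]
opening: 0.0685
```

```bash
python3 -c "
from h import *
plan()
grab('wrist','w5')"
```

```text
t 6.2333 pos [ 0.557  -0.0047  0.0348] yaw 87.0086 tilt 0.0162 open 0.0685 F [-0.3052 -0.0493  0.0796] q6 -1.6606
units [0. 0. 0.] turn 0.0 rows 0.0
```

View pics/w5.png

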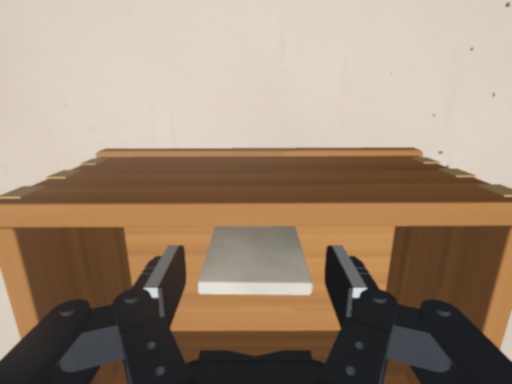

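{"fn": "drive_tool", "kwargs": {"commands": "-0.6 -0.6 0 0 0;-0.6 -1.5 0 0 0;-0.6 -2.5 0 0 0;-0.6 -3.5 0 0 0;-0.6 -4 0 0 1;-0.6 -4 0 0 2"}}

```text
t: 6.78
tool_pos: [0.5607, -0.0052, 0.2027]
tool_rot: [0.181, 1.551, -0.181]
contact_force: [0.7, 0.3, 0.2]
opening: 0.0682
```

```bash
python3 -c "
from h import *
grab('wrist','w6')
plan(.632,.255,.17,10)"
```

```text
t 6.8333 pos [ 0.5593 -0.005   0.1995] yaw 76.6134 tilt 0.4458 open 0.0685 F [-0.2642 -0.3382 -0.7993] q6 -1.4792
units [0.743 6.744 0.257] turn 13.323 rows 6.5
```

View pics/w6.png

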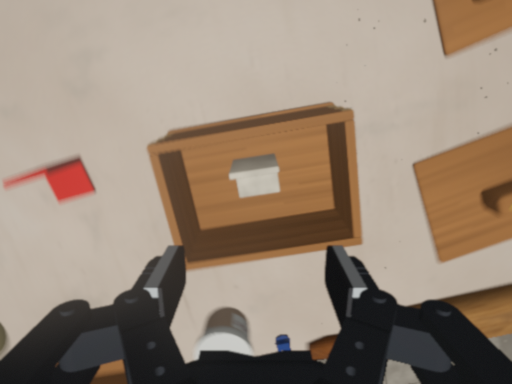

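{"fn": "drive_tool", "kwargs": {"commands": "-0.6 0.7 6.7 0.25 13.3;-0.6 0.7 6.7 0.25 13.3;-0.6 0.7 6.7 0.25 13.3;-0.6 0.7 6.7 0.25 13.3;-0.6 0.7 6.7 0.25 13.3;-0.6 0.7 6.7 0.25 13.3;-0.6 0.7 6.7 0.25 13.3;-0.6 0.7 6.7 0.25 13.3"}}

```text
t: 7.5
tool_pos: [0.6262, 0.2591, 0.1641]
tool_rot: [0.929, 1.367, -0.93]
contact_force: [0.1, -0.5, -0.5]
opening: 0.068
```

```bash
python3 -c "
from h import *
plan(.635,.257,.17,10)"
```

```text
t 7.5 pos [0.6262 0.2591 0.1641] yaw 21.4593 tilt 0.1961 open 0.068 F [ 0.0643 -0.4781 -0.4562] q6 -0.093
units [-0.148  0.185  0.13 ] turn 2.292 rows 0.3
```

{"fn": "drive_tool", "kwargs": {"commands": "-0.6 -0.1 0.2 0.1 1.2;-0.6 -0.1 0.2 0.1 2.3;-0.6 -0.1 0.2 0.1 2.3;-0.6 -0.1 0.2 0.1 2.3"}}

```text
t: 7.83
tool_pos: [0.6354, 0.2532, 0.1696]
tool_rot: [1.077, 1.289, -1.08]
contact_force: [-0.1, -0.5, 0.4]
opening: 0.0682
```

```bash
python3 -c "
from h import *
grab('wrist','w7')
plan(.642,.261,.17,10)"
```

```text
t 7.8833 pos [0.6354 0.2531 0.1698] yaw 10.0924 tilt 0.1104 open 0.0689 F [ 0.9022 -0.3935  0.3214] q6 0.0943
units [-0.006  0.197 -0.165] turn 0.018 rows 0.2
```

View pics/w7.png

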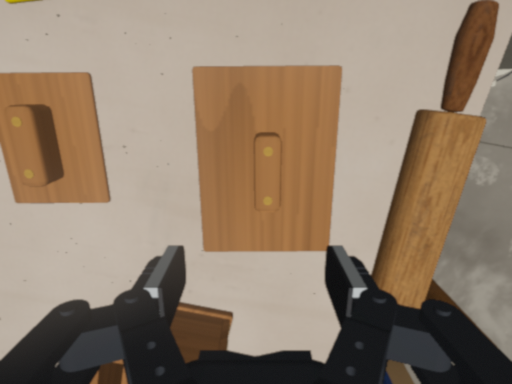

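```bash
python3 -c "
from h import *
a,b=ray('w7',268,152,.05),ray('w7',267,202,.05); d=a-b
print('handle',(a+b)/2,np.hypot(*d),np.degrees(np.arctan2(d[1],d[0]))-90)
q=np.array([ray('w7',u,v,.016) for u,v in [(193,67),(341,66),(331,250),(204,250)]]); print(q.round(4),q.mean(0)); 
e=q[1]+q[2]-q[0]-q[3]; print(np.hypot(*e)/2,np.degrees(np.arctan2(e[1],e[0])))
f=q[0]+q[1]-q[2]-q[3]; print(np.hypot(*f)/2,np.degrees(np.arctan2(f[1],f[0]))-90)
im,W=world('w7'); p=W[135:210,255:282]; m=(p[...,2]>.044)&(p[...,2]<.056); print(p[m].mean(0),m.sum())
"
```

```text
handle [0.64497748 0.26427976] 0.044704579296847236 9.730313390044415
[[0.5645 0.3429]
 [0.6924 0.3665]
 [0.7287 0.1899]
 [0.5968 0.1662]] [0.64556758 0.26638274]
0.13206139423879115 10.337774202114957
0.17992527884526727 10.988449258167833
[0.64407879 0.26854114 0.04888094] 1899
```

```bash
python3 -c "
from h import *
plan(.645,.265,.022,10.4)"
```

```text
t 7.8833 pos [0.6354 0.2531 0.1698] yaw 10.0924 tilt 0.1104 open 0.0689 F [ 0.9022 -0.3935  0.3214] q6 0.0943
units [ 3.693  0.295 -0.25 ] turn -0.062 rows 3.6
```

{"fn": "drive_tool", "kwargs": {"commands": "-0.6 1 0.3 -0.25 0;-0.6 2 0.3 -0.25 0;-0.6 2.8 0.3 -0.25 0;-0.6 3.4 0.3 -0.25 0;-0.6 3.6 0.3 -0.25 0;-0.6 3.6 0.3 -0.25 0;-0.6 3.6 0.3 -0.25 0", "newtons": 60}}

```text
t: 8.47
tool_pos: [0.6465, 0.2652, 0.0277]
tool_rot: [1.081, 1.286, -1.08]
contact_force: [-0.3, -0.1, 0.7]
opening: 0.0686
```

```bash
python3 -c "
from h import *
plan(.645,.265,.022,10.4)
grab('wrist','w8')"
```

```text
t 8.4667 pos [0.6465 0.2652 0.0277] yaw 9.9618 tilt 0.0378 open 0.0686 F [-0.2648 -0.0878  0.6967] q6 0.1091
units [ 0.143 -0.038 -0.   ] turn -0.088 rows 0.1
```

View pics/w8.png

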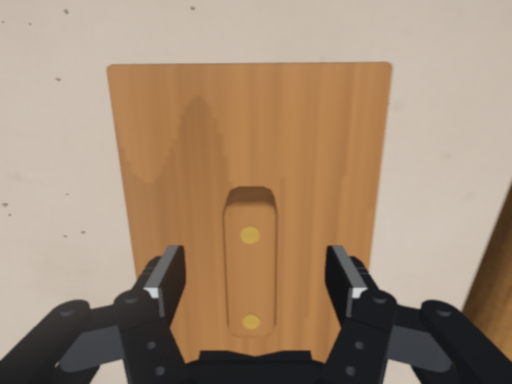

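{"fn": "drive_tool", "kwargs": {"commands": "-0.6 0.12 0 0 0;0.2 0.12 0 0 0;0.6 0.12 0 0 0;0.6 0.12 0 0 0;0.6 0.12 0 0 0;0.6 0.12 0 0 0"}}

```text
t: 9.02
tool_pos: [0.6466, 0.2655, 0.0231]
tool_rot: [1.082, 1.285, -1.08]
contact_force: [-0.6, 0.7, 3.7]
opening: 0.0229
```

{"fn": "drive_tool", "kwargs": {"commands": "0.8 0 0 0 0;0.8 0 0 0 0"}}

```text
t: 9.18
tool_pos: [0.6466, 0.2655, 0.0231]
tool_rot: [1.081, 1.286, -1.08]
contact_force: [-1.0, 0.6, 4.6]
opening: 0.0228
```

{"fn": "drive_tool", "kwargs": {"commands": "0.8 -0.5 0 0 0;0.8 -1.3 0 0 0;0.8 -2.2 0 0 0;0.8 -3.1 0 0 0;0.8 -4 0 0 0;0.8 -4.2 0 0 0;0.8 -4.2 0 0 0"}}

```text
t: 9.77
tool_pos: [0.648, 0.2658, 0.1939]
tool_rot: [1.085, 1.282, -1.075]
contact_force: [-0.0, -0.8, -3.0]
opening: 0.0232
```

```bash
python3 -c "
from h import *
grab('wrist','w9')
plan(.571,-.005,.19,-3)"
```

```text
t 9.8167 pos [0.6463 0.2653 0.1902] yaw 9.9191 tilt 0.0637 open 0.0228 F [-1.2552  0.8027 -3.7728] q6 0.11
units [ 1.000e-03 -3.019e+00  6.332e+00] turn 2.584 rows 6.7
```

View pics/w9.png

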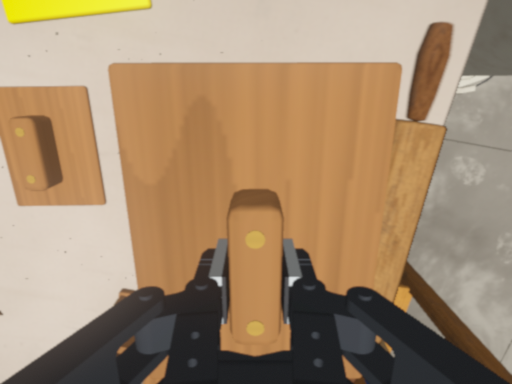

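```bash
python3 -c "
from h import *
o=ctrl.get_obs(); p=o['tool_pos']; M=R.from_rotvec(o['tool_rot']).as_matrix()
zt=p[2]-.0231+.05
a,b=ray('w9',255.5,240,zt),ray('w9',255.5,328,zt); c=(a+b)/2; print('handle',c, np.hypot(*(a-b)), 'yaw',np.degrees(np.arctan2(*(a-b)[::-1]))-90,'in tool',M.T@np.r_[c-p[:2],0])
im=cv2.imread('pics/w6.png'); cv2.imwrite('pics/w6c.png',cv2.resize(im[90:285,135:375],None,fx=3,fy=3,interpolation=cv2.INTER_CUBIC))
"
```

```text
handle [0.64922586 0.26349623] 0.04508116190312336 yaw 9.963999789476674 in tool [2.80622722e-06 2.55774819e-03 2.27054604e-03]
```

View pics/w6c.png

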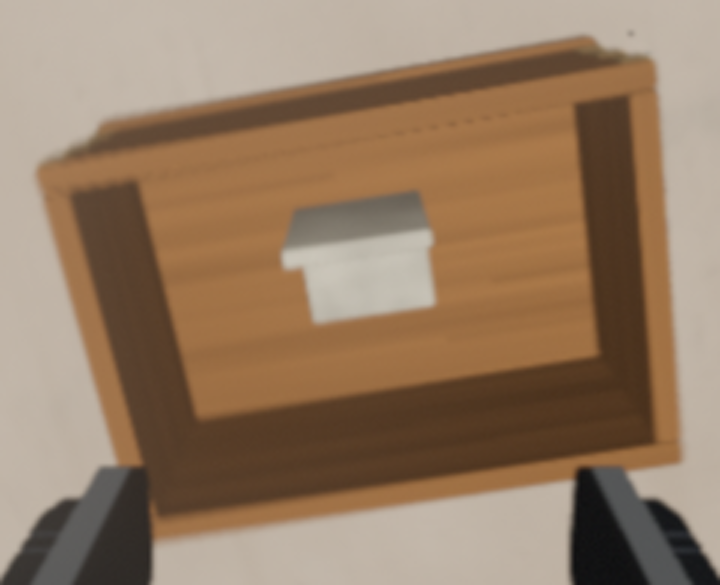

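```bash
python3 -c "
from h import *
C=np.array([(38,172),(654,62),(682,460),(138,541)])/3+[135,90]
q=np.array([ray('w6',u,v,.088) for u,v in C]); print(q.round(4)); print('c',q.mean(0))
d=q[1]+q[2]-q[0]-q[3]; print(np.hypot(*d)/2,np.degrees(np.arctan2(d[1],d[0])))
e=q[3]+q[2]-q[0]-q[1]; print(np.hypot(*e)/2,np.degrees(np.arctan2(e[1],e[0])))
"
```

```text
[[ 0.5075 -0.0825]
 [ 0.5171  0.0859]
 [ 0.6359  0.0787]
 [ 0.625  -0.0909]]
c [ 0.57138718 -0.00218563]
0.16926958935479364 86.54271737451764
0.11839607058312011 -3.7615095612519864
```

```bash
python3 -c "
from h import *
plan(.570,-.001,.19,-3.2)"
```

```text
t 9.8167 pos [0.6463 0.2653 0.1902] yaw 9.9191 tilt 0.0637 open 0.0228 F [-1.2552  0.8027 -3.7728] q6 0.11
units [ 1.000e-03 -3.026e+00  6.229e+00] turn 2.624 rows 6.6
```

{"fn": "drive_tool", "kwargs": {"commands": "0.8 0 -0.4 0.8 0.4;0.8 0 -0.8 1.6 0.8;0.8 0 -1.2 2.5 1.2;0.8 0 -1.6 3.4 1.6;0.8 0 -2.1 4.3 2;0.8 0 -2.5 5.2 2.4;0.8 0 -2.9 5.9 2.6;0.8 0 -3.03 6.23 2.6"}}

```text
t: 10.48
tool_pos: [0.5659, -0.0041, 0.1852]
tool_rot: [1.247, 1.187, -1.258]
contact_force: [0.4, 0.1, -4.0]
opening: 0.0229
```

{"fn": "drive_tool", "kwargs": {"commands": "0.8 0 0 0 0;0.8 0 0 0 0;0.8 0 0 0 0"}}

```text
t: 10.73
tool_pos: [0.569, -0.0001, 0.1881]
tool_rot: [1.247, 1.187, -1.25]
contact_force: [-0.5, -1.3, -2.4]
opening: 0.023
```

```bash
python3 -c "
from h import *
plan(.570,-.001,.115,-3.2)
grab('scene','s10');grab('side','d10');grab('wrist','w10')
im=cv2.imread('pics/s10.png');a=cv2.resize(im[130:250,200:340],None,fx=4,fy=4,interpolation=cv2.INTER_CUBIC);cv2.imwrite('pics/s10c.png',a)
im=cv2.imread('pics/d10.png');cv2.imwrite('pics/d10c.png',cv2.resize(im[120:240,220:360],None,fx=4,fy=4,interpolation=cv2.INTER_CUBIC))
"
```

```text
t 10.7333 pos [ 5.690e-01 -1.000e-04  1.881e-01] yaw -3.0398 tilt 0.1859 open 0.023 F [-0.5215 -1.2555 -2.442 ] q6 -0.0784
units [1.827 0.032 0.022] turn 0.032 rows 1.8
```

View pics/s10c.png

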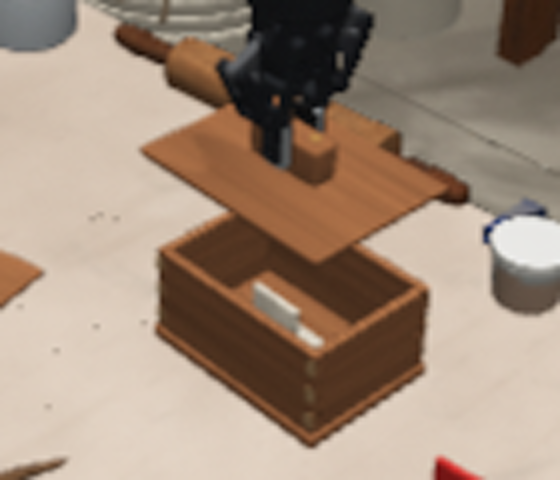

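View pics/d10c.png

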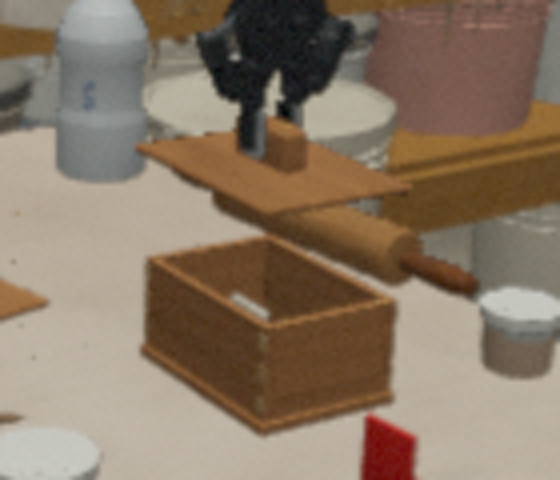

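View pics/w10.png

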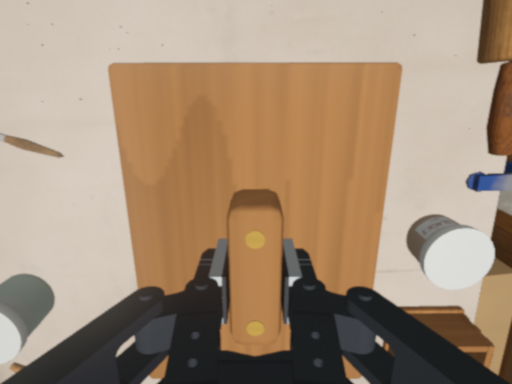

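```bash
python3 -c "
from h import *
def r(t,c,o,z): return np.array([ray(t,x/4+o[0],y/4+o[1],z) for x,y in c])
for t,o,L,B in [('s10',(200,130),[(140,150),(322,262),(445,188)],[(160,252),(313,355),(428,290)]),('d10',(220,120),[(137,148),(268,211),(410,187)],[(148,260),(267,324),(392,301)])]:
    l=r(t,L,o,.181); b=r(t,B,o,.088)
    for n,q in(('lid',l),('box',b)): print(t,n,((q[0]+q[2])/2).round(4),np.hypot(*(q[1]-q[0])).round(4),np.hypot(*(q[1]-q[2])).round(4),np.degrees(np.arctan2(*(q[0]-q[1])[::-1])).round(2)-90)
"
```

```text
s10 lid [ 0.5627 -0.0058] 0.1823 0.1263 -1.5600000000000023
s10 box [ 0.5662 -0.0093] 0.1625 0.1161 -2.030000000000001
d10 lid [ 0.557 -0.02 ] 0.1718 0.1247 -1.3599999999999994
d10 box [ 0.5615 -0.0179] 0.1545 0.1102 0.20000000000000284
```

{"fn": "drive_tool", "kwargs": {"commands": "0.8 0.4 0.07 0 0;0.8 0.8 0.07 0 0;0.8 1.2 0.07 0 0;0.8 1.5 0.07 0 0;0.8 1.7 0.07 0 0;0.8 1.8 0.07 0 0;0.8 1.8 0.07 0 0;0.8 1.8 0.07 0 0"}}

```text
t: 11.55
tool_pos: [0.5729, -0.0011, 0.1187]
tool_rot: [1.249, 1.183, -1.248]
contact_force: [0.1, -0.4, -2.9]
opening: 0.0232
```

{"fn": "drive_tool", "kwargs": {"commands": "0.8 0.1 0 0 0;0.8 0.2 0 0 0;0.8 0.3 0 0 0;0.8 0.35 0 0 0;0.8 0.35 0 0 0"}}

```text
t: 11.97
tool_pos: [0.5719, -0.0012, 0.1033]
tool_rot: [1.248, 1.184, -1.25]
contact_force: [-0.2, -0.1, -1.8]
opening: 0.0228
```

{"fn": "drive_tool", "kwargs": {"commands": "0.8 0.04 0 0 0;0.8 0.08 0 0 0;0.8 0.08 0 0 0"}}

```text
t: 12.22
tool_pos: [0.5724, -0.0013, 0.1031]
tool_rot: [1.248, 1.184, -1.249]
contact_force: [-7.8, 0.5, 7.3]
opening: 0.0227
```

{"fn": "drive_tool", "kwargs": {"commands": "0.3 0 0 0 0;-0.2 0 0 0 0;-0.5 0 0 0 0;-0.5 0 0 0 0;-0.5 0 0 0 0;-0.5 0 0 0 0"}}

```text
t: 12.72
tool_pos: [0.5725, -0.0012, 0.1009]
tool_rot: [1.249, 1.183, -1.249]
contact_force: [0.8, 0.4, -0.0]
opening: 0.0642
```

```bash
python3 -c "
from h import *
plan()
grab('wrist','w11')"
```

```text
t 12.7167 pos [ 0.5725 -0.0012  0.1009] yaw -3.0817 tilt 0.0016 open 0.0642 F [ 0.8327  0.4159 -0.0357] q6 -0.0783
units [0. 0. 0.] turn 0.0 rows 0.0
```

View pics/w11.png

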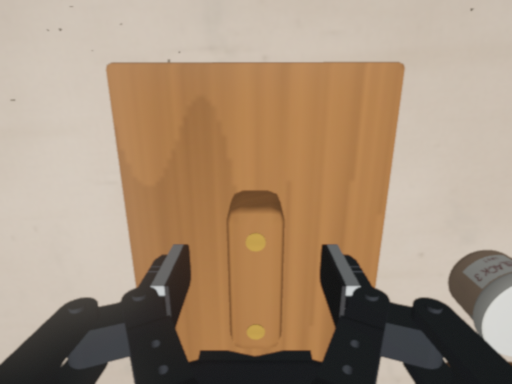

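The lid is released and the fingers are clear on both sides of the handle. I back off upward and check from outside.

{"fn": "drive_tool", "kwargs": {"commands": "-0.5 -0.6 0 0 0;-0.5 -1.6 0 0 0;-0.5 -2.6 0 0 0;-0.5 -3.5 0 0 0;-0.5 -3.5 0 -1 0;-0.5 -3.5 0 -1 0;-0.5 -3.5 0 -1 0"}}

```text
t: 13.35
tool_pos: [0.5749, 0.0398, 0.2418]
tool_rot: [1.248, 1.183, -1.246]
contact_force: [0.2, -1.0, -0.4]
opening: 0.0642
```

```bash
python3 - <<'E'
from h import *
plan(); grab('scene','s12'); grab('side','d12'); grab('wrist','w12')
for t,n,(a,b,c,d) in (('s12','s12c',(130,250,200,340)),('d12','d12c',(120,240,220,360))):
    im=cv2.imread(f'pics/{t}.png'); cv2.imwrite(f'pics/{n}.png',cv2.resize(im[a:b,c:d],None,fx=5,fy=5,interpolation=cv2.INTER_CUBIC))
for t in('s12','d12'):
    im,W=world(t); P=W.reshape(-1,3); P=P[~np.isnan(P[:,0])]
    m=(np.hypot(P[:,0]-.571,P[:,1]+.003)<.12)
    pl=P[m&(P[:,2]>.089)&(P[:,2]<.101)]; h=P[m&(P[:,2]>.122)&(P[:,2]<.136)]
    print(t,'plate',len(pl),pl.mean(0).round(4),'rect',cv2.minAreaRect((pl[:,:2]*1000).astype(np.float32)))
    A=np.c_[pl[:,:2]-[.571,-.003],np.ones(len(pl))]; s=np.linalg.lstsq(A,pl[:,2],rcond=None)[0]; print('plane',s.round(4))
    print('handle',len(h),h.mean(0).round(4),cv2.minAreaRect((h[:,:2]*1000).astype(np.float32)) if len(h)>3 else '')
E
```

```text
t 13.35 pos [0.5749 0.0398 0.2418] yaw -2.9517 tilt 0.0853 open 0.0642 F [ 0.1599 -1.0493 -0.431 ] q6 -0.0085
units [0. 0. 0.] turn 0.0 rows 0.0
s12 plate 1478 [ 0.5634 -0.0122  0.0958] rect ((572.4236450195312, -3.4555816650390625), (187.82315063476562, 137.70880126953125), 87.3617172241211)
plane [0.005  0.0033 0.0959]
handle 133 [ 0.569  -0.0063  0.1284] ((570.6751708984375, -2.6460304260253906), (71.23802947998047, 25.027433395385742), 87.20646667480469)
d12 plate 776 [ 0.5581 -0.0237  0.0933] rect ((570.534912109375, -5.745185852050781), (185.2319793701172, 134.02687072753906), 87.75484466552734)
plane [0.0045 0.0039 0.0935]
handle 63 [ 0.5681 -0.0095  0.126 ] ((568.9822387695312, -5.664569854736328), (19.432096481323242, 69.94612121582031), 0.5575684309005737)
```

View pics/s12c.png

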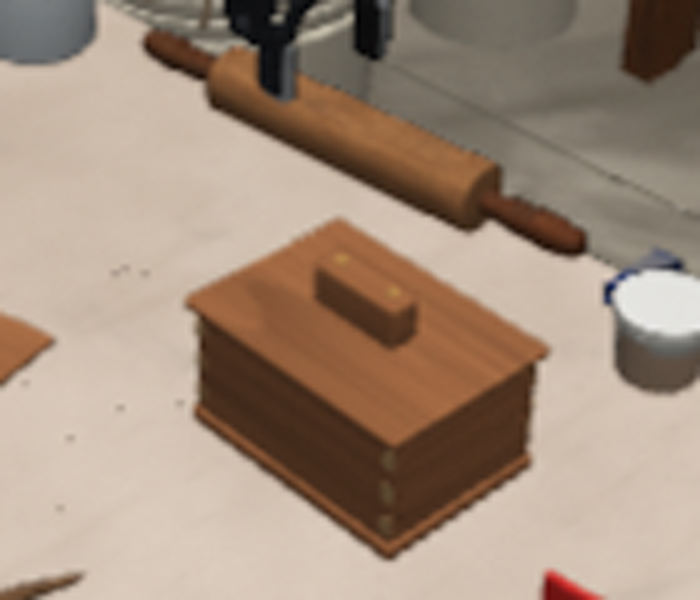

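View pics/d12c.png

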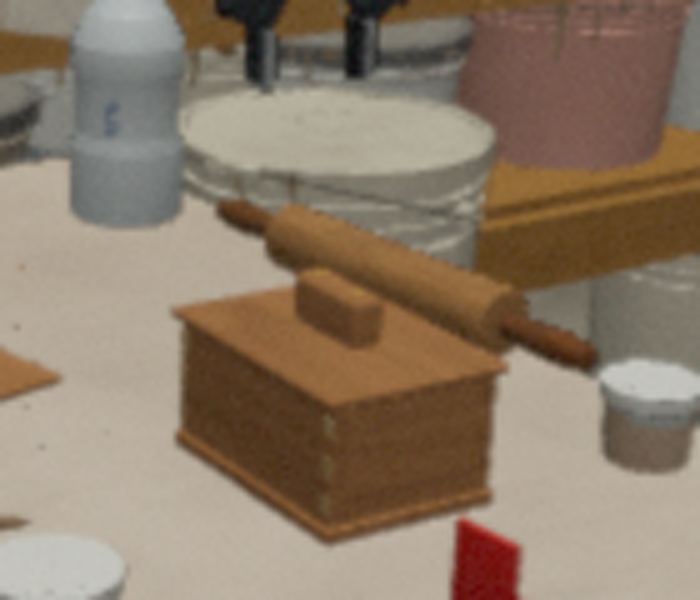

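View pics/w12.png

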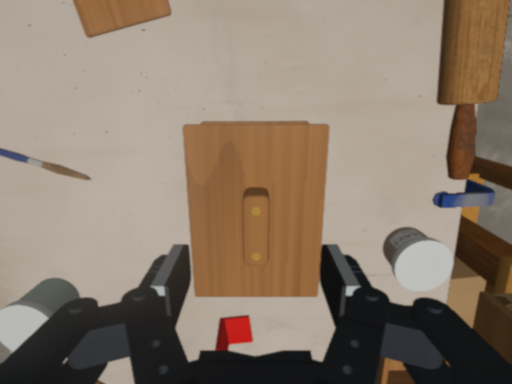

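The lid is level: the plate top is at 0.096 m, as expected, centred within about 2 mm and in line with the box. The gripper is clear, so I hand in.

{"fn": "drive_tool", "kwargs": {"commands": "-0.5 0 0 0 0;-0.5 0 0 0 0;-0.5 0 0 0 0"}}

```text
t: 13.75
tool_pos: [0.5744, 0.0382, 0.2404]
tool_rot: [1.249, 1.184, -1.25]
contact_force: [0.3, 0.3, -0.3]
opening: 0.0641
```

```bash
python3 -c "
from h import *
print(ctrl.finish_job())"
```

```text
the job is handed in; nothing more can be done
None
```

I stood the white tile upright in the larger box, closed the box with the large wooden lid, and handed the job in at about 13.8 s. I never moved or touched the small lid or the coloured look-alikes.

- **Tile:** the wrist and scene pictures, taken after I let go and again before the lid went on, showed it standing on the box floor. I could not see it once the lid was closed.
- **Lid:** the scene camera put the plate top at 0.096 m, which is the seated height. It was level within about 0.3°, centred within about 2 mm and in line within about 1°.
- **Disagreements:**
  - The side camera read the plate about 2 mm lower (0.0935 m) and the handle about 3 mm off in y. Both are within the calibration and the tolerances.
  - That camera's handle outline, taken from few points, came out about 3° off in angle from the other readings.
- **Gripper:** it was clear above the box, with force readings near zero.

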